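# Tip used vials through the flap of a waste bin

## Task

Empty the orange cup of used vials into the yellow waste bin: press the bin's grey one-way flap open with the cup's pouring lip and tip the cup so that all four vials go through, without handling the vials with the gripper. Then stand the empty cup upright on the blue mat and let go of it, with the flap shut again. Leave the green cup of clean vials, the dishes, the spray bottle and the pens as they stand.

Things in the scene. Friction and masses are not known exactly. Their poses are not given: they have to be found in the camera images.
- bin: yellow waste bin with a red lid, fixed to the bench, 160 x 120 x 130 mm high (x, y, z of its frame). Origin: centre of its underside. The opening in the lid, 89 mm (x -57 to +32 mm) by 72 mm (y -36 to +36 mm), is closed by the grey flap. The walls are 4 mm, the lid 6 mm thick. No part of it stands more than 135 mm above the bench.
- port (a point): centre of the bin's lid opening, level with the lid's top (130 mm above the bench); axes as the bin's
- flap (a joint): angle of the bin's grey flap (rad): 0 shut, 1.05 fully open; its free end (bin's +x) swings down into the bin only. A weak spring (0.05 N m shut, 0.12 N m fully open) shuts it; the vials' weight alone does not open it. Pressed open from above it is a chute sloping down to the bin's +x, and parts drop off its free end
- flap_hinge (a point): middle of the flap's hinge line, at the bin's -x edge of the opening (x = -56 mm in the bin's frame, 129 mm above the bench); axes as the bin's. The flap, a plate 68 mm wide, reaches from here 81 mm towards the bin's +x
- cup_center (a point): orange cup with a red rim, about 150 g (may differ by a quarter), holding four used vials. Axes: z up the cup, x towards its pouring lip. This point lies 25 mm above the underside. Two flat upright sides at y = +-23 mm (46 mm apart, 3 mm walls; grip these), flat back at x = -25 mm, flat foot from x = -25 to +13 mm, 48 mm high, inner floor 5 mm above the underside
- cup_lip (a point): middle of the cup's pouring lip, its foremost rim edge: 62 mm ahead of cup_center in x and 48 mm above the underside; axes as the cup's. The front wall slopes outwards at 45 degrees from the foot (x = +14 mm) up to this lip: a pouring ramp, 40 mm wide inside
- vial0_mid (a point): one of four used vials, amber with a white cap, 13 mm diameter, 26 mm long, 12 g, standing in the orange cup at the start; point at its centre, z along it
- vial1_mid (a point): one of four used vials, amber with a white cap, 13 mm diameter, 26 mm long, 12 g, standing in the orange cup at the start; point at its centre, z along it
- vial2_mid (a point): one of four used vials, amber with a white cap, 13 mm diameter, 26 mm long, 12 g, standing in the orange cup at the start; point at its centre, z along it
- vial3_mid (a point): one of four used vials, amber with a white cap, 13 mm diameter, 26 mm long, 12 g, standing in the orange cup at the start; point at its centre, z along it
- mat: blue mat fixed on the bench, 140 x 140 x 5 mm; origin: centre of its underside
- clean_cup_center (a point): bystander: green cup of the same shape and axes as the orange one, with blue-capped clean vials; point 25 mm above its underside
- dishes: bystander: stack of three round dishes, 61 mm diameter, 45 mm high; origin: centre of the underside
- spray: bystander: spray bottle, 70 mm diameter, 188 mm high, head reaching 55 mm to its x; origin: centre of the underside
- pens: bystander: pot of pens, 72 mm diameter, 160 mm high with its pens; origin: centre of the underside
There are look-alikes about, which are no part of the job. Of the things that look like the bin, the larger one is meant. Of the things that look like the part that bears cup_center, take the one that is farthest to the robot's right at the start.

How it is judged:
By the outcome, as a careful person would: the job done as asked, in the order asked, and still so for the second after the job is handed in, with the robot touching nothing.
It also fails if it takes over 58 s, if anything falls off the work surface, if the arm or the gripper's body presses on something with over 40 N, if the wrist force passes 120 N, or if a joint passes its speed limit or range.

## Robot

A 6-joint arm with a two-finger parallel gripper is mounted at the origin on the work surface. World frame = base frame: x ahead of the robot, y to its left, z up, the work surface at z = 0. Lengths are in m, angles in rad, forces in N, time in s.
With the tool pointing down it reaches from about 0.35 to 0.775 m from the base axis. Payload 7.3 kg.
Tool frame: the origin (TCP) lies at the centre of the arm's flange, where the gripper is bolted on; the fingertips stand 178 mm ahead of it and the grasp point (between the pads) lies 159 mm ahead of it; z points along the fingers, y is the line along which they close (so a half turn about z gives the same grasp; the last joint's range is limited). The gripper opens to 92 mm and grips with 3 to 60 N. Pads are 19 mm wide; open, the fingers measure 130 mm over their backs; the gripper's body (75 mm by 190 mm) begins 47 mm behind the grasp point.
Start: joints at [1.099, 0.342, 1.524, -0, 1.275, -0.146], TCP at [0.168, 0.497, 0.405] pointing down, gripper open.
Joint ranges: [-2.53, 2.53], [-0.77, 2.02], [0.04, 2.7], [-1, 4.14], [0.28, 2.66], [-3.11, 3.11]. Speed limits (rad/s): [2.57, 2.57, 3.14, 3.14, 3.14, 3.14].

## Interface

Orientations are given as [roll, pitch, yaw] about the fixed x, y, z axes, in that order (R = Rz(yaw) Ry(pitch) Rx(roll)).
In Python, from cell import telemetry, vision, ticket gives the robot as it stands.
- The arm moves only by the shell command python3 -m crank 'ROWS' [FORCE]. ROWS is JSON, a list of rows, each a list of 5 numbers: the gripper command: -1 is shut, 1 is fully open, values between are in proportion, then the shift along the tool's x, y, z in mm, then the turn about the tool's z in rad. In form: [[fingers, dx, dy, dz, roll], ...]. A call has 1 to 12 rows; each row is the pose to reach, as a shift and turn from the pose commanded when the call began, along the tool's axes at that moment; what a row does not reach only later rows make up. A row lasts 1/12 s, in which the tool goes at most 41.7 mm and 7.16 degrees, less where a joint would pass 70% of its speed; a pose out of reach is approached as far as the arm can. A call with a gripper value outside its range is refused whole. The fingers move at their own pace and stop on an object; FORCE is the grip in N (left out, the last holds). Time passes only in rows, so rows that repeat a pose let the fingers close. It gives the time, the measured TCP pose, the force, the opening and the grip force at its end, in the units of the state.
- telemetry.observe(): the state, without advancing time (a new reading comes with each control period).
- vision.read_camera(name): name is "scene" or "top" or "wrist"; returns (picture, depth): 400x640x3 uint8, red, green, blue; 400x640 float32, m along the optical axis (not along the pixel's ray), 0 where there is no reading.
- vision.get_calibration(name): a dict with "camera_matrix" (3x3 intrinsics, pixels), "rvec" (rotation vector, rad) and "tvec" (3), from world to camera coordinates, as OpenCV has them. Camera axes: x right, y down, z forward; pixel columns grow to the right and rows downward; lengths in m; the calibration is good to about 2 mm. A picture is of the moment at which its call begins: read the wrist's pose just before it. get_calibration takes no time and is no camera call; for the wrist camera it gives the pose at the moment of the call.
- ticket.hand_in(): hands the job in; it is judged then, once.
The state is a dict: "time": time; "qpos": joint angles; "qvel": joint speeds; "joint_efforts": joint torques, N m; "tool_pos": TCP position; "tool_rot": TCP orientation; "contact_force": force on the tool from outside, world axes, zero at the start; "torque": the same for the moment, N m; "opening": finger opening in m; "grip_force": force on a finger pad.
Only numpy, scipy, OpenCV 4.12 (cv2) and the standard library are available. Lean on these libraries where they do the work, as an engineer would, in place of code of your own. Each camera call takes 0.05 s, during which the arm holds its last target. There are 200 camera calls.

## Working session

There is one attempt and no reset: what is moved stays moved. The work goes in short steps, Python scripts to look and compute and a shell command to move; the robot and the scene stay as the last step left them, time stands still between calls to the robot, and variables do not carry over. Pictures are saved under pics/ and viewed, at most 10 in all, crops included, and the job is handed in when it is done.

```bash
mkdir -p pics; ls; python3 - <<'E'
from cell import telemetry, vision
import cv2, numpy as np
print(telemetry.observe())
for n in ("scene","top"):
    p,d=vision.read_camera(n); cv2.imwrite(f"pics/{n}0.png",p[:,:,::-1]); np.savez(f"{n}0.npz",p=p,d=d)
    c=vision.get_calibration(n); R=cv2.Rodrigues(c["rvec"])[0]; print(n,-R.T@np.ravel(c["tvec"]),R[2],c["camera_matrix"])
E
```

```text
pics
{'time': 0.0, 'qpos': array([ 1.09901966e+00,  3.42738422e-01,  1.52500929e+00, -1.70499566e-05,
        1.27541261e+00, -1.45997855e-01]), 'qvel': array([-0.00019261,  0.00064131,  0.00035642,  0.00087334,  0.00010251,
        0.00113029]), 'joint_efforts': array([-6.57555938e-04, -4.31247926e+01, -2.44217259e+01,  7.16242706e-02,
        5.59324678e-02, -8.64664526e-05]), 'tool_pos': array([0.16794368, 0.49727333, 0.4040393 ]), 'tool_rot': array([-3.14003929e+00, -2.11933720e-04,  2.81581865e+00]), 'contact_force': array([ 0.49373319, -0.57007218,  0.02893065]), 'torque': array([-0.00298129, -0.00641471,  0.0407671 ]), 'grip_force': 0.0, 'opening': 0.09153008206919325}
scene [ 1.18343487 -0.04058761  0.67890302] [-0.74078119  0.00222568 -0.67174271] [[371.6369499    0.         319.30365496]
 [  0.         371.6369499  196.9058375 ]
 [  0.           0.           1.        ]]
top [ 0.35666888 -0.03340716  1.11390854] [ 0.22908454 -0.00113739 -0.97340587] [[462.73652786   0.         320.17108794]
 [  0.         462.73652786 204.11135205]
 [  0.           0.           1.        ]]
```

View pics/scene0.png

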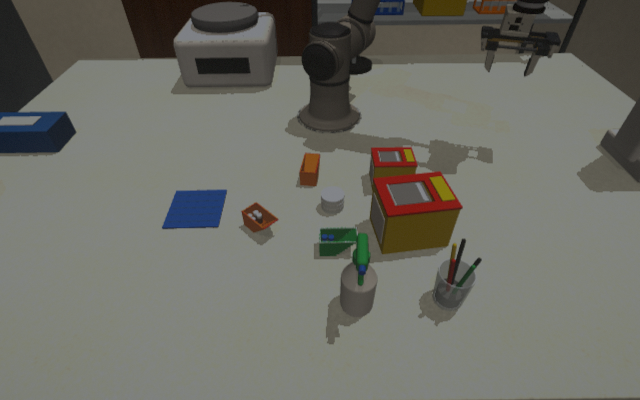

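View pics/top0.png

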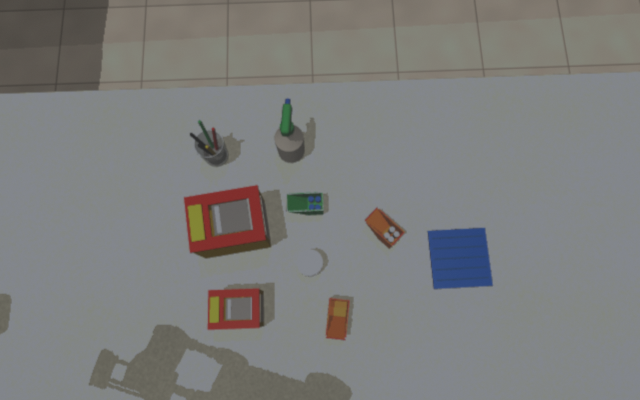

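Scene shows the larger bin at about (415,210) and a smaller look-alike at (393,165). The orange cups are at (258,218), holding vials, and (310,169). In the top view the bins are at (227,222) and (235,309), and the orange cups at (386,228) and (338,318). Picture right in the top view is the robot's right. So I take the cup at top (386,228), which is farthest right and holds white-capped vials, and the larger bin at (227,222). Next I measure both and check them in a crop.

```bash
cat > h.py <<'E'
import numpy as np, cv2
from cell import vision, telemetry
def ray(n,uv,z,c=None):
    c=c or vision.get_calibration(n); R=cv2.Rodrigues(np.array(c["rvec"]))[0]; o=-R.T@np.ravel(c["tvec"])
    uv=np.atleast_2d(uv).astype(float); K=np.array(c["camera_matrix"])
    d=np.c_[(uv-K[:2,2])/[K[0,0],K[1,1]],np.ones(len(uv))]@R
    return o+d*((z-o[2])/d[:,2])[:,None]
def mask(p,lo,hi,box):
    h=cv2.cvtColor(p,cv2.COLOR_RGB2HSV); m=cv2.inRange(h,lo,hi)
    if lo[0]==0: m|=cv2.inRange(h,(170,lo[1],lo[2]),(180,255,255))
    k=np.zeros_like(m); x0,y0,x1,y1=box; k[y0:y1,x0:x1]=255; return m&k
def rect(n,m,z):
    c=max(cv2.findContours(m,cv2.RETR_EXTERNAL,cv2.CHAIN_APPROX_NONE)[0],key=cv2.contourArea)[:,0]
    w=ray(n,c,z)[:,:2]; r=cv2.minAreaRect((w*1000).astype(np.float32)); return c,np.round(r[0]),np.round(r[1]),r[2],np.round(cv2.boxPoints(r))
E
python3 - <<'E'
from h import *
p=np.load("top0.npz")["p"]
hs=cv2.cvtColor(p,cv2.COLOR_RGB2HSV)
for q in [(395,205),(380,222),(372,228),(191,215),(195,205),(460,250)]: print(q,hs[q[1],q[0]])
print("lid",rect("top",mask(p,(0,150,100),(9,255,255),(175,175,280,262)),.13)[1:])
print("yel",rect("top",mask(p,(22,120,120),(35,255,255),(175,175,215,250)),.13)[1:])
print("cup",rect("top",mask(p,(0,120,80),(15,255,255),(355,200,420,255)),.048)[1:])
print("mat",rect("top",mask(p,(100,120,60),(125,255,255),(420,220,500,295)),.005)[1:])
a=cv2.resize(p[195:260,350:430],None,fx=5,fy=5,interpolation=2);b=cv2.resize(p[175:265,170:280],None,fx=3.6,fy=3.6,interpolation=2)
b=b[:325,:396]; cv2.imwrite("pics/crop.png",np.hstack([a,b[:325]] if b.shape[0]>=325 else [a[:b.shape[0]],b])[:,:,::-1])
E
```

```text
(395, 205) [105  11 138]
(380, 222) [ 11 157 130]
(372, 228) [ 10 134 105]
(191, 215) [ 31 156 134]
(195, 205) [ 25 156 129]
(460, 250) [110 161 125]
lid (array([564., 175.]), array([122., 161.]), 7.716472148895264, array([[493., 247.],
       [515.,  87.],
       [635., 103.],
       [614., 263.]], dtype=float32))
yel (array([558., 236.]), array([78., 27.]), 7.85758638381958, array([[517., 244.],
       [521., 218.],
       [598., 228.],
       [595., 255.]], dtype=float32))
cup (array([ 548., -181.]), array([84., 47.]), 44.61907958984375, array([[ 502., -194.],
       [ 534., -227.],
       [ 595., -168.],
       [ 562., -135.]], dtype=float32))
mat (array([ 475., -363.]), array([137., 137.]), 0.9571144580841064, array([[ 405., -295.],
       [ 407., -432.],
       [ 544., -430.],
       [ 542., -293.]], dtype=float32))
```

View pics/crop.png

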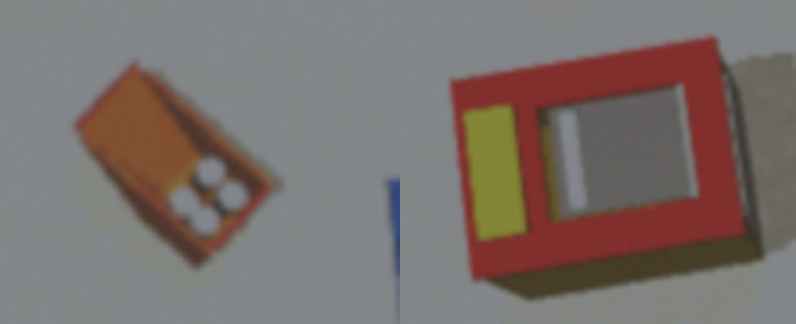

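The crop shows the target cup, lip at (105,95) and four white caps near (210,190), and the larger bin, yellow label to the left, so bin +x is towards world +y. Cup centre is about (535,-194) mm, yaw 0.778. Bin centre is (564,175), yaw 1.707.

The tool can't pitch. My plan is to let the cup pivot between the pads:
1. Start the tilt by pushing the cup's heel on the bin's +x lid edge.
2. Hook the lip under the opening's +x edge and move to finish the pour.

```bash
cat >> h.py <<'E'
def togo(x,y,z,yaw):
    "remaining shift (mm, tool axes) and roll to put the GRASP point at x,y,z (mm)"
    s=telemetry.observe(); p=np.array(s["tool_pos"])*1000; w=s["tool_rot"][2]
    d=np.array([x,y,z+159])-p; c,n=np.cos(w),np.sin(w)
    r=(w-yaw+np.pi)%(2*np.pi)-np.pi
    return np.round([c*d[0]+n*d[1], n*d[0]-c*d[1], -d[2]]),round(r,3)
def binp(u,v,h=0): # bin frame mm -> world; h above the lid
    a=1.707; return 564+u*np.cos(a)-v*np.sin(a),175+u*np.sin(a)+v*np.cos(a),130+h
def go_bin(u,h,v=0): return togo(*binp(u,v,h),1.707)
def snap(name,box,out,k):
    p,d=vision.read_camera(name); x0,y0,x1,y1=box
    cv2.imwrite(out,cv2.resize(p[y0:y1,x0:x1],None,fx=k,fy=k,interpolation=cv2.INTER_CUBIC)[:,:,::-1]); return p,d
E
python3 -m crank '[[1,-566,-542,0,2.038],[1,-566,-542,0,2.038],[1,-566,-542,0,2.038],[1,-566,-542,0,2.038],[1,-566,-542,0,2.038],[1,-566,-542,0,2.038],[1,-566,-542,0,2.038],[1,-566,-542,0,2.038],[1,-566,-542,0,2.038],[1,-566,-542,0,2.038],[1,-566,-542,0,2.038],[1,-566,-542,0,2.038]]'
python3 -c "
from h import *
print(togo(531,-198,150,.778))"
```

```text
time: 1.1
tool_pos: [0.3997, 0.0521, 0.4047]
tool_rot: [3.142, -0.0, 1.309]
contact_force: [1.5, 0.8, 0.4]
opening: 0.0917
grip_force: 0.0
(array([-208.,  191.,   96.]), np.float64(0.531))
```

```bash
python3 -m crank '[[1,-208,191,96,0.531],[1,-208,191,96,0.531],[1,-208,191,96,0.531],[1,-208,191,96,0.531],[1,-208,191,96,0.531],[1,-208,191,96,0.531],[1,-208,191,96,0.531],[1,-208,191,96,0.531],[1,-208,191,96,0.531],[1,-208,191,96,0.531],[1,-208,191,96,0.531],[1,-208,191,96,0.531]]'
python3 - <<'E'
from h import *
print(togo(531,-198,23,.778), telemetry.observe()["time"])
c=vision.get_calibration("wrist")
p,d=snap("wrist",(0,0,640,400),"pics/w1.png",1)
np.savez("w1.npz",p=p,d=d,**{k:np.array(v) for k,v in c.items()})
m=mask(p,(0,120,60),(15,255,255),(0,0,640,400))
for k in cv2.findContours(m,0,1)[0]:
    if cv2.contourArea(k)>800:
        w=ray("wrist",k[:,0],.048,c)[:,:2]; r=cv2.minAreaRect((w*1000).astype(np.float32)); print(cv2.contourArea(k),k[:,0].min(0),k[:,0].max(0),r,cv2.boxPoints(r))
E
```

```text
time: 2.1
tool_pos: [0.5315, -0.1939, 0.3095]
tool_rot: [3.141, -0.0, 0.786]
contact_force: [0.6, 0.0, 0.3]
opening: 0.0922
grip_force: 0.0
(array([ -3.,   3., 128.]), np.float64(0.008)) 2.1
4667.0 [ 21 189] [150 268] ((360.6304016113281, -67.33120727539062), (47.04358673095703, 123.032470703125), 81.44363403320312) [[296.2992   -81.438675]
 [417.96234  -99.74373 ]
 [424.9616   -53.22374 ]
 [303.29846  -34.918686]]
5316.0 [298 130] [354 230] ((550.0640869140625, -183.0918731689453), (86.23358917236328, 45.877044677734375), 44.97796630859375) [[ 503.35043 -197.3421 ]
 [ 535.77795 -229.79456]
 [ 596.7777  -168.84164]
 [ 564.3502  -136.38919]]
```

View pics/w1.png

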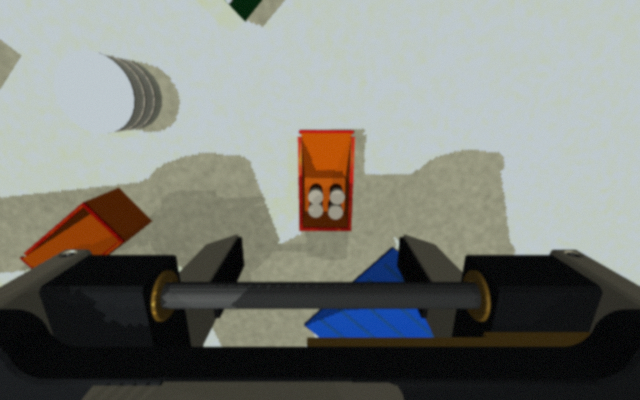

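The wrist view shows the cup at (326,180), lip up, four caps around (326,202), square to the fingers. Refined centre is (537,-196), yaw 0.785. Descend and grip 6 mm behind the centre.

```bash
python3 -c "
from h import *
print(togo(532.8,-200.4,23,.785))"
```

```text
(array([ -4.,   5., 128.]), np.float64(0.001))
```

```bash
python3 -m crank '[[1,-4,5,40,0],[1,-4,5,75,0],[1,-4,5,105,0],[1,-4,5,122,0],[1,-4,5,128,0],[1,-4,5,128,0],[-1,-4,5,128,0],[-1,-4,5,128,0],[-1,-4,5,128,0],[-1,-4,5,128,0],[-1,-4,5,128,0],[-1,-4,5,128,0]]' 35
python3 -m crank '[[-1,0,0,0,0],[-1,0,0,0,0],[-1,0,0,0,0],[-1,0,0,-10,0],[-1,0,0,-30,0],[-1,0,0,-60,0],[-1,0,0,-100,0],[-1,0,0,-140,0],[-1,0,0,-180,0],[-1,0,0,-210,0],[-1,0,0,-220,0],[-1,0,0,-220,0]]'
python3 -c "
from h import *
print(go_bin(95,90),telemetry.observe()['tool_pos'])"
```

```text
time: 3.15
tool_pos: [0.5326, -0.2017, 0.1811]
tool_rot: [3.141, -0.0, 0.785]
contact_force: [0.3, -0.7, 0.4]
opening: 0.0562
grip_force: 0.0
time: 4.15
tool_pos: [0.5326, -0.2017, 0.4039]
tool_rot: [3.136, -0.002, 0.785]
contact_force: [-0.3, -0.8, -1.7]
opening: 0.046
grip_force: 35.0
(array([ 346., -320.,   25.]), np.float64(-0.922)) [ 0.53264166 -0.20167428  0.40386765]
```

```bash
python3 -m crank '[[-1,10,-9,0,-0.02],[-1,30,-28,0,-0.07],[-1,55,-51,0,-0.15],[-1,82,-76,0,-0.22],[-1,110,-102,0,-0.3],[-1,138,-128,0,-0.37],[-1,166,-154,0,-0.45],[-1,194,-179,0,-0.52],[-1,222,-205,0,-0.6],[-1,248,-229,0,-0.67],[-1,272,-252,0,-0.75],[-1,294,-272,0,-0.8]]'
python3 -c "
from h import *
print(go_bin(95,60))"
```

```text
time: 5.15
tool_pos: [0.5471, 0.2014, 0.3975]
tool_rot: [-3.136, 0.001, 1.591]
contact_force: [0.4, 0.1, -1.4]
opening: 0.0457
grip_force: 35.0
(array([68.,  5., 48.]), np.float64(-0.116))
```

```bash
python3 -m crank '[[-1,18,1,5,-0.04],[-1,36,3,12,-0.08],[-1,52,4,22,-0.116],[-1,64,5,32,-0.116],[-1,68,5,42,-0.116],[-1,68,5,48,-0.116],[-1,68,5,48,-0.116],[-1,68,5,48,-0.116]]'
python3 - <<'E'
from h import *
print(go_bin(95,24))
p,d=snap("scene",(360,60,520,180),"pics/s1.png",4); 
E
```

```text
time: 5.82
tool_pos: [0.5524, 0.2658, 0.352]
tool_rot: [-3.14, 0.001, 1.7]
contact_force: [0.3, -0.2, -2.0]
opening: 0.0462
grip_force: 35.0
(array([ 3., -1., 39.]), np.float64(-0.007))
```

View pics/s1.png

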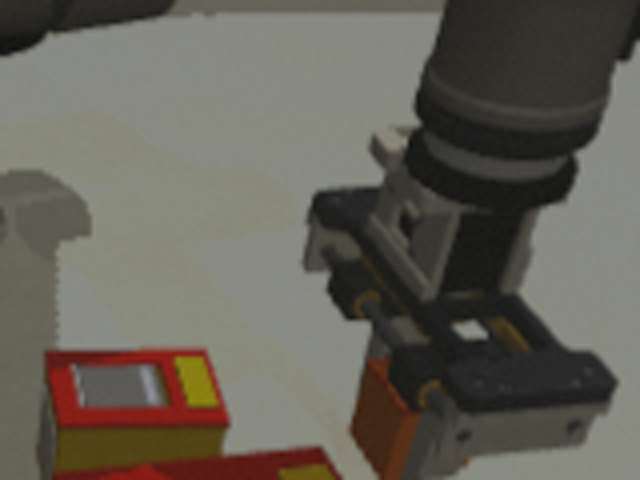

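The cup is held securely in the gripper just beyond the bin's +x end. Now I press it down in small steps with a softer grip, so the lid edge tips it forward.

```bash
python3 -m crank '[[-1,3,0,20,0],[-1,3,0,35,0],[-1,3,0,37,0],[-1,3,0,39,0],[-1,4,0,41,0],[-1,4,0,43,0],[-1,5,0,44.5,0],[-1,6,0,46,0],[-1,7,0,47.5,0],[-1,8,0,49,0],[-1,8.5,0,50,0],[-1,8.5,0,50,0]]' 12
python3 - <<'E'
from h import *
print(go_bin(100.5,13.7), go_bin(102,10.5),go_bin(104,7))
p,d=snap("scene",(370,110,470,200),"pics/s2.png",5); 
E
```

```text
time: 6.87
tool_pos: [0.5515, 0.2755, 0.305]
tool_rot: [3.138, -0.001, 1.701]
contact_force: [-1.6, -0.2, 6.9]
opening: 0.0457
grip_force: 12.0
(array([-1., -1.,  2.]), np.float64(-0.006)) (array([ 1., -1.,  6.]), np.float64(-0.006)) (array([ 3., -1.,  9.]), np.float64(-0.006))
```

View pics/s2.png

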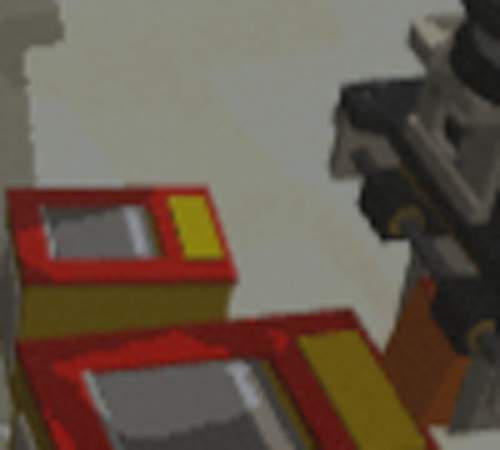

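The back edge of the cup (at about (405,330)) is visibly leaning forward and 7 N of contact shows, so the tilt works. Continue to about 50°.

```bash
python3 -m crank '[[-1,0,0,1.5,0],[-1,0.5,0,3,0],[-1,1,0,4.5,0],[-1,1.5,0,6,0],[-1,2,0,7.5,0],[-1,2.5,0,8.5,0],[-1,3,0,9.5,0],[-1,3,0,9.5,0]]'
python3 - <<'E'
from h import *
p,d=snap("scene",(370,110,470,200),"pics/s3.png",5)
c=vision.get_calibration("wrist")
p,d=snap("wrist",(0,0,640,400),"pics/w2.png",1)
print(go_bin(104,90))
E
python3 -c "
import cv2,numpy as np
a=cv2.imread('pics/s3.png');b=cv2.imread('pics/w2.png')[:, 170:470]
b=cv2.resize(b,None,fx=1,fy=1.125)
cv2.imwrite('pics/both3.png',np.hstack([a,b]))"
```

```text
time: 7.58
tool_pos: [0.5511, 0.2787, 0.2955]
tool_rot: [3.138, -0.002, 1.701]
contact_force: [-2.4, 2.2, 6.3]
opening: 0.0457
grip_force: 12.0
(array([ -1.,  -1., -83.]), np.float64(-0.006))
```

View pics/both3.png

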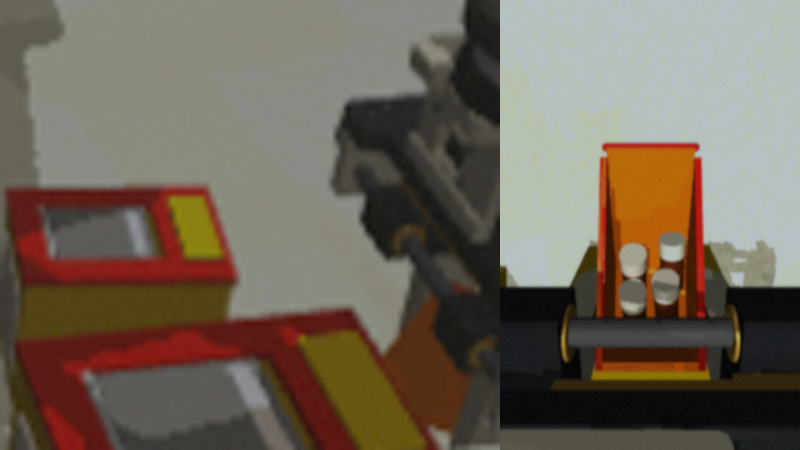

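Scene part: the cup is tipped well forward beyond the lid edge. Wrist part: ramp open to view, lip at about (650,147), all four caps still inside near (650,275). I read the actual tilt from the lip's position, then firm the grip and lift.

```bash
cat >> h.py <<'E'
def tilt():
    c=vision.get_calibration("wrist"); s=telemetry.observe(); g=np.array(s["tool_pos"])*1000-[0,0,159]; w=s["tool_rot"][2]
    p,d=vision.read_camera("wrist"); m=mask(p,(0,120,60),(15,255,255),(250,20,390,300))
    ys,xs=np.nonzero(m); t=ys.min(); sel=(ys<=t+4)&(ys>=t+1); v=int(t+2); u=int(xs[sel].mean())
    z=d[v,u]; K=np.array(c["camera_matrix"]); R=cv2.Rodrigues(np.array(c["rvec"]))[0]
    q=R.T@(np.array([(u-K[0,2])/K[0,0]*z,(v-K[1,2])/K[1,1]*z,z])-np.ravel(c["tvec"]))*1000-g
    f=q[0]*np.cos(w)+q[1]*np.sin(w); th=np.degrees(np.arctan2(25,68)-np.arctan2(q[2],f))
    print("lip px",u,v,"ahead",f.round(),"up",q[2].round(),"r(72)",np.hypot(f,q[2]).round(),"tilt",th.round()); return p
E
python3 -c "
from h import *
tilt()"
python3 -m crank '[[-1,0,0,0,0],[-1,0,0,0,0],[-1,0,0,0,0],[-1,0,0,0,0],[-1,0,0,-10,0],[-1,0,0,-25,0],[-1,0,0,-45,0],[-1,0,0,-65,0],[-1,0,0,-80,0],[-1,0,0,-83,0],[-1,0,0,-83,0]]' 50
python3 -c "
from h import *
tilt(); print(go_bin(-32,60))"
```

```text
lip px 320 130 ahead 72.0 up 1.0 r(72) 72.0 tilt 19.0
time: 8.65
tool_pos: [0.551, 0.278, 0.3779]
tool_rot: [3.138, -0.001, 1.701]
contact_force: [-0.2, 0.1, -2.5]
opening: 0.0457
grip_force: 50.0
lip px 320 130 ahead 72.0 up 2.0 r(72) 72.0 tilt 18.0
(array([-136.,   -0.,   27.]), np.float64(-0.006))
```

Tilt is only 18°: the heel slipped off the edge because I stood too far out. Repeat with the grip axis nearer the lid edge.

```bash
python3 -c "
from h import *
print(go_bin(94,25),go_bin(95,18))"
python3 -m crank '[[-1,-5,0,20,0],[-1,-9,0,40,0],[-1,-9,0,57,0],[-1,-9,0,64,0],[-1,-9,0,67,0],[-1,-9,0,69,0],[-1,-8,0,71,0],[-1,-8,0,72,0],[-1,-7.5,0,73,0],[-1,-7,0,74,0],[-1,-7,0,74,0]]' 12
python3 -c "
from h import *
tilt(); print(go_bin(98,13.5),go_bin(100,10))"
```

```text
(array([-10.,  -1.,  62.]), np.float64(-0.006)) (array([-9., -1., 69.]), np.float64(-0.006))
time: 9.62
tool_pos: [0.5518, 0.2713, 0.3025]
tool_rot: [3.141, -0.0, 1.701]
contact_force: [-0.4, -0.0, -3.1]
opening: 0.0458
grip_force: 12.0
lip px 320 130 ahead 72.0 up 2.0 r(72) 72.0 tilt 19.0
(array([ 1., -1., -0.]), np.float64(-0.006)) (array([ 3., -1.,  3.]), np.float64(-0.006))
```

```bash
python3 - <<'E'
from h import *
p=np.load("scene0.npz")["p"]
m=mask(p,(0,150,80),(9,255,255),(365,172,465,215))
print("lid scene",rect("scene",m,.13)[1:])
d=np.load("top0.npz")["d"]; c=vision.get_calibration("top"); R=cv2.Rodrigues(np.array(c["rvec"]))[0];K=c["camera_matrix"]
for u,v in [(195,220),(205,235),(260,215),(235,195)]:
    z=np.median(d[v-1:v+2,u-1:u+2]); print((R.T@(np.array([(u-K[0][2])/K[0][0]*z,(v-K[1][2])/K[1][1]*z,z])-np.ravel(c["tvec"]))*1000).round())
p=tilt(); cv2.imwrite("pics/w3.png",p[200:400,170:470,::-1].repeat(2,0).repeat(2,1))
E
```

```text
lid scene (array([566., 175.]), array([126., 164.]), 7.713794708251953, array([[492., 248.],
       [514.,  85.],
       [639., 102.],
       [617., 265.]], dtype=float32))
[562. 237. 136.]
[529. 216. 130.]
[569.  97. 130.]
[616. 152. 130.]
lip px 320 130 ahead 72.0 up 2.0 r(72) 72.0 tilt 19.0
```

View pics/w3.png

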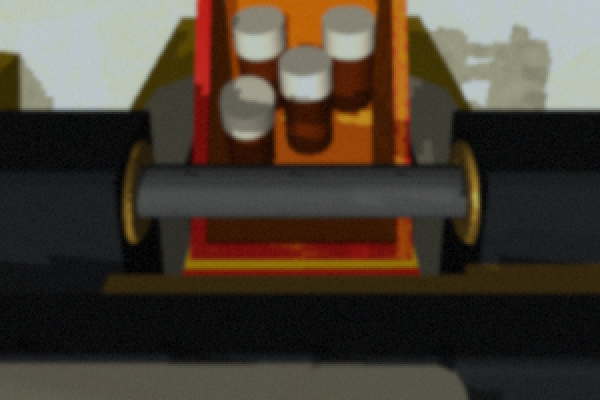

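```bash
python3 -m crank '[[-1,0,0,1,0],[-1,0,0,2,0],[-1,0,0,3,0],[-1,0,0,4,0],[-1,0,0,4,0]]'
python3 -c "
from h import *
tilt(); print(go_bin(98,8))"
python3 -m crank '[[-1,0,0,1,0],[-1,0,0,2,0],[-1,0,0,3,0],[-1,0,0,4,0],[-1,0,0,4,0]]'
python3 - <<'E'
from h import *
p=tilt(); print(go_bin(98,8))
p,d=vision.read_camera("scene"); q,e=vision.read_camera("top")
a=cv2.resize(p[130:210,380:480],None,fx=4,fy=4,interpolation=2); b=cv2.resize(q[160:240,130:230],None,fx=4,fy=4,interpolation=2)
cv2.imwrite("pics/st4.png",np.hstack([a,b])[:,:,::-1])
E
```

```text
time: 10.13
tool_pos: [0.5518, 0.2712, 0.2993]
tool_rot: [3.14, -0.0, 1.701]
contact_force: [-1.0, -0.1, 4.1]
opening: 0.0461
grip_force: 12.0
lip px 320 130 ahead 72.0 up 1.0 r(72) 72.0 tilt 19.0
(array([ 1., -1.,  2.]), np.float64(-0.006))
time: 10.6
tool_pos: [0.5516, 0.2718, 0.2959]
tool_rot: [3.14, -0.002, 1.701]
contact_force: [-3.7, 3.0, 9.2]
opening: 0.0458
grip_force: 12.0
lip px 320 129 ahead 72.0 up -3.0 r(72) 72.0 tilt 23.0
(array([ 0., -1., -1.]), np.float64(-0.006))
```

View pics/st4.png

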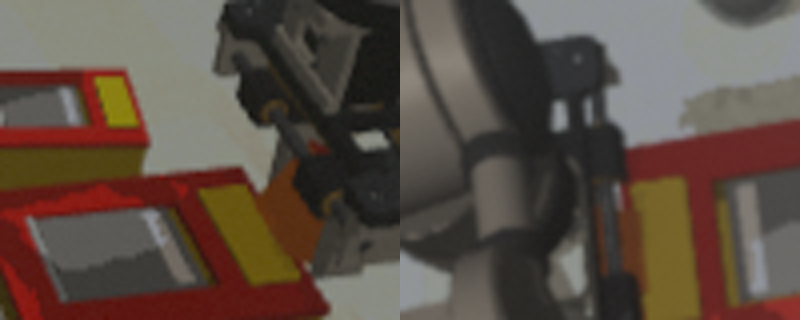

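Scene and top halves both show the cup's back tipping over the lid edge and the tilt growing (23°). At 12 N the pads also let it slide a little. I soften the grip so gravity helps, and push nearer the heel.

```bash
python3 -m crank '[[-1,1,0,0,0],[-1,2,0,0,0],[-1,3,0,1,0],[-1,3,0,2,0],[-1,3,0,3,0],[-1,3,0,3,0]]' 5
python3 -c "
from h import *
tilt(); print(go_bin(98,8))"
python3 -m crank '[[-1,0,0,1,0],[-1,0.5,0,2,0],[-1,1,0,3,0],[-1,1.5,0,4,0],[-1,1.5,0,4,0]]'
python3 -c "
from h import *
tilt(); print(go_bin(98,8))"
```

```text
time: 11.25
tool_pos: [0.5516, 0.2744, 0.2911]
tool_rot: [3.141, -0.001, 1.701]
contact_force: [1.7, 3.0, 1.2]
opening: 0.0458
grip_force: 5.0
lip px 320 131 ahead 70.0 up -14.0 r(72) 71.0 tilt 31.0
(array([-2., -1., -6.]), np.float64(-0.006))
time: 11.72
tool_pos: [0.551, 0.2755, 0.2868]
tool_rot: [-3.141, 0.0, 1.701]
contact_force: [0.9, 1.7, 0.8]
opening: 0.0456
grip_force: 5.0
lip px 320 134 ahead 68.0 up -20.0 r(72) 71.0 tilt 36.0
(array([ -3.,  -1., -10.]), np.float64(-0.006))
```

```bash
python3 -m crank '[[-1,0.5,0,1.5,0],[-1,1,0,3,0],[-1,1.5,0,4.5,0],[-1,2,0,6,0],[-1,2,0,6,0]]'
python3 -c "
from h import *
tilt(); print(go_bin(98,8))"
python3 -m crank '[[-1,0.5,0,1.5,0],[-1,1,0,3,0],[-1,1.5,0,4.5,0],[-1,2,0,6,0],[-1,2,0,6,0]]'
python3 -c "
from h import *
p=tilt(); print(go_bin(98,8)); cv2.imwrite('pics/w5.png',p[:,:,::-1])"
```

```text
time: 12.18
tool_pos: [0.5508, 0.2777, 0.2807]
tool_rot: [-3.141, -0.0, 1.701]
contact_force: [0.1, 2.2, -0.7]
opening: 0.046
grip_force: 5.0
lip px 320 138 ahead 65.0 up -28.0 r(72) 71.0 tilt 43.0
(array([ -5.,  -1., -16.]), np.float64(-0.006))
time: 12.65
tool_pos: [0.5506, 0.2797, 0.2748]
tool_rot: [-3.141, -0.0, 1.701]
contact_force: [-0.1, 2.0, -1.5]
opening: 0.046
grip_force: 5.0
lip px 320 141 ahead 63.0 up -30.0 r(72) 70.0 tilt 46.0
(array([ -7.,  -1., -22.]), np.float64(-0.006))
```

View pics/w5.png

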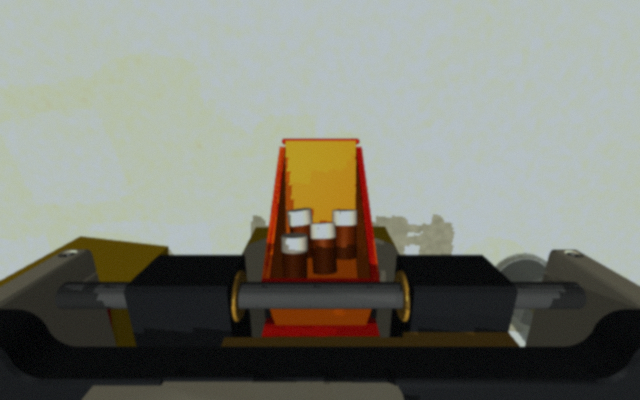

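The wrist view shows lip at (320,141), four caps at (300,215)–(345,215) resting in the cup's corner, tilt 46°. One more small step, then firm up and lift.

```bash
python3 -m crank '[[-1,0.5,0,1.5,0],[-1,1,0,3,0],[-1,1.5,0,4.5,0],[-1,1.5,0,5,0],[-1,1.5,0,5,0]]'
python3 -c "
from h import *
tilt()"
python3 -m crank '[[-1,0,0,0,0],[-1,0,0,0,0],[-1,0,0,0,0],[-1,0,0,0,0],[-1,1,0,-6,0],[-1,2,0,-20,0],[-1,2,0,-40,0],[-1,2,0,-60,0],[-1,2,0,-80,0],[-1,2,0,-100,0],[-1,2,0,-115,0],[-1,2,0,-115,0]]' 50
python3 -c "
from h import *
tilt(); print(go_bin(-36,60))"
```

```text
time: 13.12
tool_pos: [0.5504, 0.2809, 0.2697]
tool_rot: [-3.141, 0.0, 1.701]
contact_force: [0.2, 0.6, -2.6]
opening: 0.0458
grip_force: 5.0
lip px 320 141 ahead 63.0 up -32.0 r(72) 70.0 tilt 47.0
time: 14.17
tool_pos: [0.5505, 0.2833, 0.3896]
tool_rot: [3.134, -0.002, 1.701]
contact_force: [0.1, 0.8, -1.9]
opening: 0.0459
grip_force: 50.0
lip px 320 141 ahead 63.0 up -32.0 r(72) 71.0 tilt 47.0
(array([-145.,   -0.,   38.]), np.float64(-0.006))
```

```bash
python3 -m crank '[[-1,-8,0,0,0],[-1,-22,0,3,0],[-1,-40,0,6,0],[-1,-60,0,10,0],[-1,-80,0,14,0],[-1,-100,0,18,0],[-1,-118,0,22,0],[-1,-132,0,26,0],[-1,-142,0,30,0],[-1,-147,0,34,0],[-1,-147,0,38,0],[-1,-147,0,38,0]]'
python3 -c "
from h import *
tilt(); print(go_bin(-38,22))"
```

```text
time: 15.22
tool_pos: [0.5691, 0.1373, 0.346]
tool_rot: [-3.14, -0.0, 1.701]
contact_force: [-0.3, 0.1, -2.2]
opening: 0.0453
grip_force: 50.0
lip px 319 41 ahead 118.0 up -57.0 r(72) 131.0 tilt 46.0
(array([-0.,  0., 36.]), np.float64(-0.006))
```

```bash
python3 -m crank '[[-1,0,0,8,0],[-1,0,0,16,0],[-1,0,0,22,0],[-1,0,0,27,0],[-1,0,0,31,0],[-1,0,0,34,0],[-1,0,0,36,0],[-1,0,0,36,0]]'
python3 - <<'E'
from h import *
s=telemetry.observe(); g=np.array(s["tool_pos"])*1000-[0,0,159]; w=s["tool_rot"][2]
c=vision.get_calibration("wrist"); p,d=vision.read_camera("wrist"); R=cv2.Rodrigues(np.array(c["rvec"]))[0];K=np.array(c["camera_matrix"])
for v in range(90,200,6):
    z=d[v,320]; q=R.T@(np.array([(320-K[0,2])/K[0,0]*z,(v-K[1,2])/K[1,1]*z,z])-np.ravel(c["tvec"]))*1000
    print(v,p[v,320],"u",((q-[564,175,0])@[np.cos(1.707),np.sin(1.707),0]).round(),"z",q[2].round())
E
```

```text
time: 15.93
tool_pos: [0.5693, 0.1373, 0.3109]
tool_rot: [-3.141, -0.0, 1.701]
contact_force: [-0.8, 0.5, -1.4]
opening: 0.0459
grip_force: 50.0
90 [230 236  34] u 51.0 z 133.0
96 [229 235  28] u 48.0 z 134.0
102 [208 174  19] u 46.0 z 133.0
108 [231  47  40] u 43.0 z 129.0
114 [231  46  39] u 40.0 z 130.0
120 [229  42  35] u 37.0 z 129.0
126 [230  42  33] u 34.0 z 129.0
132 [176 144  17] u 19.0 z 4.0
138 [173 107  12] u 26.0 z 118.0
144 [229 194  47] u 23.0 z 121.0
150 [229 195  47] u 20.0 z 122.0
156 [231 198  53] u 17.0 z 123.0
162 [231 199  52] u 13.0 z 123.0
168 [230 196  50] u 10.0 z 124.0
174 [230 185  47] u 7.0 z 124.0
180 [229 183  44] u 3.0 z 125.0
186 [229 183  44] u 0.0 z 127.0
192 [230 183  46] u -3.0 z 127.0
198 [231 183  45] u -7.0 z 128.0
```

The wrist depth shows the lid edge at u≈32 (z 130) and the lip at u≈26, z≈119, 5 mm beneath the lid's underside, with the flap pressed. Now I hook the lip under the edge and move +x to pour.

```bash
python3 -m crank '[[-1,2,0,1,0],[-1,5,0,1,0],[-1,8,0,1,0],[-1,11,0,1,0],[-1,14,0,1,0],[-1,17,0,1,0],[-1,20,0,1,0],[-1,23,0,1,0],[-1,26,0,1,0],[-1,28,0,1,0],[-1,28,0,1,0]]' 12
cat >> h.py <<'E'
def prof():
    s=telemetry.observe(); c=vision.get_calibration("wrist"); p,d=vision.read_camera("wrist"); R=cv2.Rodrigues(np.array(c["rvec"]))[0];K=np.array(c["camera_matrix"])
    for v in range(90,256,6):
        z=d[v,320]; q=R.T@(np.array([(320-K[0,2])/K[0,0]*z,(v-K[1,2])/K[1,1]*z,z])-np.ravel(c["tvec"]))*1000
        print(v,p[v,320],"u",((q-[564,175,0])@[np.cos(1.707),np.sin(1.707),0]).round(),"z",q[2].round())
    print("axis u",((np.array(s["tool_pos"])*1000-[564,175,0])@[np.cos(1.707),np.sin(1.707),0]).round(1)); return p
E
python3 -c "
from h import *
prof()"
```

```text
time: 16.9
tool_pos: [0.5659, 0.1645, 0.3104]
tool_rot: [3.141, 0.002, 1.701]
contact_force: [1.5, -6.0, -1.6]
opening: 0.0457
grip_force: 12.0
90 [227  49  41] u 78.0 z 129.0
96 [220  59  33] u 75.0 z 130.0
102 [224 230  29] u 73.0 z 134.0
108 [225 231  32] u 70.0 z 134.0
114 [225 231  30] u 67.0 z 134.0
120 [226 232  30] u 64.0 z 134.0
126 [225 231  28] u 61.0 z 135.0
132 [226 232  27] u 58.0 z 133.0
138 [226 232  28] u 55.0 z 134.0
144 [225 231  26] u 52.0 z 135.0
150 [224 230  26] u 49.0 z 134.0
156 [203 154  11] u 45.0 z 132.0
162 [226  35  27] u 41.0 z 129.0
168 [227  38  31] u 38.0 z 128.0
174 [226  34  26] u 35.0 z 129.0
180 [214 119  18] u 28.0 z 114.0
186 [226 162  32] u 24.0 z 116.0
192 [226 165  37] u 20.0 z 116.0
198 [226 165  36] u 17.0 z 119.0
204 [226 167  36] u 14.0 z 120.0
210 [225 167  35] u 11.0 z 122.0
216 [226 169  37] u 8.0 z 124.0
222 [225 231 233] u 9.0 z 137.0
228 [226 232 234] u 7.0 z 139.0
234 [170 148 139] u 4.0 z 141.0
240 [120  47  10] u 1.0 z 142.0
246 [67 25  2] u -2.0 z 144.0
252 [66 26  7] u -5.0 z 144.0
axis u -10.7
```

The ramp now slopes down about 25° (tilt about 70°), under the lid edge. Continue.

```bash
python3 -m crank '[[-1,2,0,0,0],[-1,4,0,0,0],[-1,6,0,0,0],[-1,8,0,0,0],[-1,10,0,0,0],[-1,12,0,0,0],[-1,14,0,0,0],[-1,16,0,0,0],[-1,18,0,0,0],[-1,20,0,0,0],[-1,20,0,0,0],[-1,20,0,0,0]]'
python3 -c "
from h import *
p=prof()
h=cv2.cvtColor(p,cv2.COLOR_RGB2HSV); m=cv2.inRange(h,(0,0,150),(180,50,255))[150:280,270:370]; print('white px',(m>0).sum())
" | tail -16
```

```text
time: 17.95
tool_pos: [0.5636, 0.1835, 0.3113]
tool_rot: [3.14, 0.004, 1.701]
contact_force: [0.5, -9.2, 4.5]
opening: 0.0459
grip_force: 12.0
174 [214 222  21] u 55.0 z 134.0
180 [214 204  17] u 52.0 z 135.0
186 [215 205  18] u 48.0 z 134.0
192 [211  45  19] u 43.0 z 129.0
198 [216  29  23] u 39.0 z 129.0
204 [215  24  18] u 36.0 z 130.0
210 [212  55  15] u 32.0 z 128.0
216 [214 121  11] u 21.0 z 110.0
222 [215 121  11] u 18.0 z 113.0
228 [215 121  13] u 15.0 z 116.0
234 [214 121  11] u 12.0 z 119.0
240 [158  69   5] u 9.0 z 121.0
246 [158  69   8] u 6.0 z 124.0
252 [160  71   8] u 4.0 z 127.0
axis u 8.5
white px 350
```

```bash
python3 -m crank '[[-1,2,0,0,0],[-1,4,0,0,0],[-1,5,0,0,0],[-1,5,0,0,0],[-1,2,0,0,0],[-1,5,0,0,0],[-1,2,0,0,0],[-1,5,0,0,0],[-1,5,0,0,0],[-1,5,0,0,0]]'
cat >> h.py <<'E'
def inside():
    c=vision.get_calibration("wrist"); p,d=vision.read_camera("wrist"); R=cv2.Rodrigues(np.array(c["rvec"]))[0];K=np.array(c["camera_matrix"])
    h=cv2.cvtColor(p,cv2.COLOR_RGB2HSV)
    for nm,m in (("white",cv2.inRange(h,(0,0,90),(180,70,255))),("brown",cv2.inRange(h,(0,80,15),(20,255,110)))):
        m[:, :255]=0; m[:,385:]=0; m[:100]=0
        n,l,st,ce=cv2.connectedComponentsWithStats(m)
        for i in range(1,n):
            if st[i,4]>25:
                sel=(l==i)&(d>0); z=np.median(d[sel]); u,v=ce[i]
                q=R.T@(np.array([(u-K[0,2])/K[0,0]*z,(v-K[1,2])/K[1,1]*z,z])-np.ravel(c["tvec"]))*1000
                print(nm,st[i],"u",((q-[564,175,0])@[np.cos(1.707),np.sin(1.707),0]).round(),"z",q[2].round())
    return p
E
python3 -c "
from h import *
prof();inside()" | tail -24
```

```text
time: 18.83
tool_pos: [0.5625, 0.1895, 0.3104]
tool_rot: [3.141, 0.002, 1.701]
contact_force: [0.0, -5.3, 0.1]
opening: 0.046
grip_force: 12.0
198 [212 202  16] u 48.0 z 134.0
204 [206  28  13] u 43.0 z 130.0
210 [211  21  12] u 39.0 z 129.0
216 [210  21  17] u 36.0 z 130.0
222 [211  84  11] u 23.0 z 107.0
228 [212 112   8] u 20.0 z 111.0
234 [211 109   7] u 16.0 z 112.0
240 [148  62   2] u 14.0 z 116.0
246 [151  65   9] u 11.0 z 118.0
252 [149  64   4] u 9.0 z 123.0
axis u 14.6
white [ 255  100  130   25 3064] u 90.0 z -1.0
white [285 223  24  17 373] u 30.0 z 137.0
white [362 223   9   8  51] u 19.0 z 105.0
white [365 231  16  15  87] u 25.0 z 141.0
white [378 274   7   7  36] u 25.0 z 176.0
white [321 294  64  10 326] u 42.0 z 215.0
white [255 296  22   6  68] u 43.0 z 215.0
white [278 296  43   7 141] u 42.0 z 215.0
white [ 255  382  130   18 2178] u 40.0 z 243.0
brown [255 223  11  20  66] u 24.0 z 127.0
brown [ 264  223  113   61 2290] u 26.0 z 156.0
brown [375 223  10  20  62] u 23.0 z 125.0
brown [ 255  308  130   40 1268] u 37.0 z 224.0
```

One vial's cap is at u≈30, z≈137, so it is bridging from the ramp onto the lid edge. I firm the grip, draw the cup back and shake it to let it drop.

```bash
python3 -m crank '[[-1,0,0,0,0],[-1,0,0,0,0],[-1,0,0,0,0],[-1,-3,0,0,0],[-1,-7,0,0,0],[-1,-12,0,0,0],[-1,-16,0,0,0],[-1,-16,0,0,0],[-1,-16,0,0,0]]' 50
python3 -c "
from h import *
prof();inside()" | tail -28
```

```text
time: 19.68
tool_pos: [0.5645, 0.1736, 0.3101]
tool_rot: [-3.141, 0.0, 1.7]
contact_force: [-0.4, 0.6, -0.5]
opening: 0.0461
grip_force: 50.0
162 [215 223  23] u 52.0 z 134.0
168 [217 223  21] u 49.0 z 134.0
174 [200 143  16] u 45.0 z 133.0
180 [220  32  23] u 41.0 z 129.0
186 [217  27  20] u 38.0 z 129.0
192 [219  30  24] u 34.0 z 130.0
198 [190 172  18] u -10.0 z 3.0
204 [216 115   7] u 16.0 z 97.0
210 [218 116  14] u 13.0 z 99.0
216 [218 115  10] u 10.0 z 104.0
222 [217 114  10] u 7.0 z 107.0
228 [218 116  10] u 4.0 z 110.0
234 [218 116  13] u 1.0 z 113.0
240 [153  66   6] u -2.0 z 116.0
246 [154  68   8] u -5.0 z 119.0
252 [153  66   1] u -8.0 z 121.0
axis u -1.4
white [255 100 130   4 430] u 83.0 z -1.0
white [273 203  15  23 228] u 10.0 z 96.0
white [353 202  17  29 309] u 8.0 z 96.0
white [367 235  15  13  89] u 9.0 z 141.0
white [379 270   6  11  38] u 10.0 z 177.0
white [ 255  294  130   11 1007] u 26.0 z 215.0
white [ 255  382  130   18 2226] u 24.0 z 242.0
brown [377 197   8  46 121] u 14.0 z 122.0
brown [255 198  10  45 117] u 15.0 z 125.0
brown [ 264  205  113   79 2013] u 14.0 z 161.0
brown [ 255  308  130   40 1155] u 20.0 z 225.0
```

The bridging vial has dropped off. A short shake with the firm grip makes sure the rest are out; then back out of the flap.

```bash
python3 -m crank '[[-1,-8,0,-8,0],[-1,0,0,0,0],[-1,-8,0,-8,0],[-1,0,0,0,0],[-1,0,6,-8,0],[-1,0,-6,0,0],[-1,0,6,-8,0],[-1,0,0,0,0],[-1,0,0,0,0]]'
python3 -c "
from h import *
inside()" | head -4
python3 -m crank '[[-1,-2,0,-8,0],[-1,-4,0,-18,0],[-1,-6,0,-30,0],[-1,-6,0,-45,0],[-1,-6,0,-65,0],[-1,-6,0,-90,0],[-1,-6,0,-115,0],[-1,-6,0,-130,0],[-1,-6,0,-130,0]]'
python3 - <<'E'
from h import *
c=vision.get_calibration("top"); p,d=vision.read_camera("top")
s,e=vision.read_camera("scene"); np.savez("after.npz",p=p,d=d,s=s,e=e)
R=cv2.Rodrigues(np.array(c["rvec"]))[0]
# scene depth at the flap
c=vision.get_calibration("scene"); R=cv2.Rodrigues(np.array(c["rvec"]))[0];K=np.array(c["camera_matrix"])
for u in (-50,-30,-10,10,20):
    w=np.array(binp(u,0))/1000; q=R@w+np.ravel(c["tvec"]); x,y=(K@q)[:2]/q[2]; x,y=int(round(x)),int(round(y)); z=e[y,x]
    print("flap u",u,(x,y),s[y,x],"z",(R.T@(np.array([(x-K[0,2])/K[0,0]*z,(y-K[1,2])/K[1,1]*z,z])-np.ravel(c["tvec"]))*1000)[2].round())
E
```

```text
time: 20.53
tool_pos: [0.5639, 0.1742, 0.3091]
tool_rot: [-3.14, -0.0, 1.701]
contact_force: [-0.2, 0.5, -0.5]
opening: 0.0458
grip_force: 50.0
white [255 100 130   5 589] u 84.0 z -1.0
white [274 204  14  23 180] u 10.0 z 95.0
white [353 204  18  28 315] u 8.0 z 96.0
white [366 235  18  11  89] u 10.0 z 140.0
time: 21.33
tool_pos: [0.5655, 0.1678, 0.4455]
tool_rot: [3.133, -0.0, 1.701]
contact_force: [0.3, -0.6, -1.6]
opening: 0.0458
grip_force: 50.0
flap u -50 (393, 194) [61 59 54] z 129.0
flap u -30 (402, 193) [62 60 57] z 130.0
flap u -10 (411, 192) [84 83 78] z 130.0
flap u 10 (419, 191) [106 106 103] z 130.0
flap u 20 (424, 191) [99 98 95] z 131.0
```

The flap is shut (lid level across the opening) and the lid is clear. Now to the mat; the lip will meet its y=-305 side first and the cup gets dragged back upright.

```bash
python3 -c "
from h import *
print(togo(475,-329,200,1.701))"
```

```text
(array([-481., -154.,   82.]), np.float64(-0.0))
```

```bash
python3 -m crank '[[-1,-20,-6,0,0],[-1,-55,-18,0,0],[-1,-92,-30,0,0],[-1,-129,-42,0,0],[-1,-166,-54,0,0],[-1,-203,-66,0,0],[-1,-240,-78,0,0],[-1,-277,-90,0,0],[-1,-314,-102,0,0],[-1,-351,-114,0,0],[-1,-388,-126,0,0],[-1,-425,-138,0,0]]'
python3 -m crank '[[-1,-20,-6,10,0],[-1,-40,-12,25,0],[-1,-52,-15,45,0],[-1,-56,-16,65,0],[-1,-56,-16,82,0],[-1,-56,-16,82,0],[-1,-56,-16,82,0]]'
python3 -c "
from h import *
tilt(); print(togo(475,-329,80,1.701))"
```

```text
time: 22.43
tool_pos: [0.4825, -0.2731, 0.4386]
tool_rot: [-3.139, -0.002, 1.701]
contact_force: [1.1, 1.1, -1.2]
opening: 0.0456
grip_force: 50.0
time: 23.02
tool_pos: [0.4746, -0.3288, 0.3565]
tool_rot: [-3.139, -0.003, 1.701]
contact_force: [-0.3, -0.3, -1.6]
opening: 0.046
grip_force: 50.0
lip px 320 203 ahead 19.0 up -54.0 r(72) 58.0 tilt 91.0
(array([ -0.,   0., 119.]), np.float64(-0.0))
```

The lip now measures 19 ahead and 55 below the grip, so the cup slid about 10 mm in the pads. Lip contact will come at about 60 mm height. I descend, then go down and back so the cup rolls onto its ramp at 45°.

```bash
python3 -m crank '[[-1,0,0,25,0],[-1,0,0,60,0],[-1,0,0,95,0],[-1,0,0,120,0],[-1,0,0,132,0],[-1,0,0,132,0],[-1,-3,0,135,0],[-1,-7,0,138,0],[-1,-11,0,141,0],[-1,-16,0,144,0],[-1,-21,0,147,0],[-1,-26,0,151,0]]' 8
python3 -c "
from h import *
tilt(); print(togo(475,-373,31,1.701))"
```

```text
time: 24.07
tool_pos: [0.479, -0.3559, 0.2086]
tool_rot: [3.139, 0.003, 1.7]
contact_force: [2.7, -1.9, 4.5]
opening: 0.0459
grip_force: 8.0
lip px 320 182 ahead 36.0 up -41.0 r(72) 55.0 tilt 69.0
(array([-16.,  -6.,  18.]), np.float64(-0.001))
```

```bash
python3 -m crank '[[-1,-5,0,3,0],[-1,-10,0,6,0],[-1,-15,0,9,0],[-1,-20,0,12,0],[-1,-25,0,15,0],[-1,-28,0,17,0],[-1,-28,0,17,0]]'
python3 -c "
from h import *
tilt(); print(togo(475,-373,31,1.701))"
```

```text
time: 24.7
tool_pos: [0.4817, -0.383, 0.1892]
tool_rot: [-3.141, -0.001, 1.7]
contact_force: [-0.3, 0.1, -2.0]
opening: 0.0459
grip_force: 8.0
lip px 320 160 ahead 54.0 up -23.0 r(72) 58.0 tilt 43.0
(array([11., -5., -0.]), np.float64(-0.0))
```

The ramp is about flat on the mat (42°). I check the cup is empty, then let it rest on the ramp and regrip further back.

```bash
python3 -c "
from h import *
inside()"
python3 -m crank '[[-1,0,0,2,0],[-1,0,0,2,0],[-0.5,0,0,2,0],[0.5,0,0,2,0],[0.5,0,0,2,0],[0.5,0,0,2,0],[0.5,0,0,-2,0],[0.5,-10,0,-5,0],[0.5,-19,0,-6,0],[0.5,-19,0,-6,0]]'
python3 -c "
from h import *
tilt(); inside()"
```

```text
white [255 237  16  43 472] u -531.0 z 37.0
white [370 237  15  43 422] u -531.0 z 37.0
white [260 327  11  11  58] u -612.0 z -0.0
white [371 329  11   9  60] u -612.0 z -0.0
white [ 255  383  130   17 2084] u -516.0 z 122.0
brown [ 266  190  109   94 1330] u -531.0 z 35.0
brown [263 308  29  14 174] u -550.0 z 55.0
brown [346 308  32  17 186] u -549.0 z 57.0
brown [ 255  337  130   12 1018] u -520.0 z 104.0
time: 25.63
tool_pos: [0.4847, -0.4036, 0.1971]
tool_rot: [3.14, 0.003, 1.7]
contact_force: [0.3, -1.4, -0.5]
opening: 0.0688
grip_force: 0.0
lip px 319 170 ahead 56.0 up 16.0 r(72) 59.0 tilt 4.0
white [258 277  14   6  76] u -593.0 z -0.0
white [255 308  21  40 694] u -632.0 z -0.0
white [366 308  19  30 537] u -630.0 z -1.0
white [ 255  383  130   17 2084] u -536.0 z 129.0
brown [ 273  193   95   91 1492] u -549.0 z 40.0
brown [ 274  308   93   25 1497] u -589.0 z 44.0
brown [265 338 120  11 945] u -540.0 z 111.0
```

The cup settled upright by itself (lip at 53 mm height), with no caps inside, but its heel is at the mat's edge. I grip it, shift it 45 mm inward and set it down.

```bash
python3 -m crank '[[0.5,0,0,4,0],[0.5,0,0,9,0],[0.5,0,0,9,0],[-1,0,0,9,0],[-1,0,0,9,0],[-1,0,0,9,0],[-1,0,0,9,0],[-1,0,0,9,0],[-1,0,0,9,0],[-1,0,0,5,0],[-1,0,0,0,0],[-1,0,0,-1,0]]' 30
python3 -m crank '[[-1,6,0,0,0],[-1,16,0,0,0],[-1,28,0,0,0],[-1,38,0,0,0],[-1,44,0,0,0],[-1,45,0,0,0],[-1,45,0,4,0],[-1,45,0,7,0],[-1,45,0,9.5,0],[-1,45,0,9.5,0],[-1,45,0,9.5,0]]'
python3 -c "
from h import *
tilt();print(telemetry.observe()['tool_pos'])"
```

```text
time: 26.73
tool_pos: [0.4846, -0.4015, 0.1982]
tool_rot: [3.141, 0.001, 1.701]
contact_force: [0.6, -0.7, -0.9]
opening: 0.0454
grip_force: 30.0
time: 27.65
tool_pos: [0.4785, -0.357, 0.1873]
tool_rot: [-3.141, -0.0, 1.7]
contact_force: [-0.6, 0.9, -2.6]
opening: 0.0458
grip_force: 30.0
lip px 320 183 ahead 54.0 up 27.0 r(72) 60.0 tilt -6.0
[ 0.47846911 -0.35700804  0.1873608 ]
```

```bash
python3 -m crank '[[-1,0,0,1.5,0],[-1,0,0,2.5,0],[-1,0,0,2.5,0],[0,0,0,2.5,0],[0.6,0,0,2.5,0],[0.6,0,0,2.5,0],[0.6,0,0,2.5,0],[0.6,0,0,-20,0],[0.6,0,0,-60,0],[0.6,0,0,-100,0],[0.6,0,0,-140,0],[0.6,0,0,-160,0]]'
python3 -m crank '[[0.6,0,0,0,0],[0.6,-40,0,0,0],[0.6,-80,0,0,0],[0.6,-100,0,0,0],[0.6,-100,0,0,0],[0.6,-100,0,0,0]]'
python3 - <<'E'
from h import *
p,d=vision.read_camera("top"); s,e=vision.read_camera("scene")
m=mask(p,(0,120,60),(15,255,255),(400,200,520,300)); print("cup rim",rect("top",m,.053)[1:])
h=cv2.cvtColor(p,cv2.COLOR_RGB2HSV); x,y,w,hh=cv2.boundingRect(m); print("white in cup px",(cv2.inRange(h,(0,0,150),(180,60,255))[y+3:y+hh-3,x+3:x+w-3]>0).sum(),(x,y,w,hh))
p0=np.load("top0.npz")["p"]; s0=np.load("scene0.npz")["p"]
def nearbi(a,b,box): x0,y0,x1,y1=box; return np.abs(a[y0:y1,x0:x1].astype(int)-b[y0:y1,x0:x1]).mean().round(1)
print("changes top: spray,pens,green,dish,othercup,bin",[nearbi(p,p0,b) for b in [(270,95,310,165),(188,118,230,168),(285,190,325,217),(295,245,326,280),(325,295,352,342),(183,185,270,258)]])
print("scene: spray,pens,green,dish,bin",[nearbi(s,s0,b) for b in [(338,232,380,315),(430,238,482,308),(318,227,357,256),(318,187,347,212),(370,172,458,250)]])
c=vision.get_calibration("scene"); R=cv2.Rodrigues(np.array(c["rvec"]))[0];K=np.array(c["camera_matrix"])
pt=ray("scene",[[257,218]],.0)
for u in (-30,10,20):
    w=np.array(binp(u,0))/1000; q=R@w+np.ravel(c["tvec"]); a,b=(K@q)[:2]/q[2]; a,b=int(round(a)),int(round(b)); z=e[b,a]
    print("flap z",(R.T@(np.array([(a-K[0,2])/K[0,0]*z,(b-K[1,2])/K[1,1]*z,z])-np.ravel(c["tvec"]))*1000)[2].round())
# rim height
m=mask(s,(0,120,60),(15,255,255),(160,170,300,260)); v,u=np.nonzero(m); z=e[v,u]
q=(np.c_[(u-K[0,2])/K[0,0]*z,(v-K[1,2])/K[1,1]*z,z]-np.ravel(c["tvec"]))@R*1000
print("cup pts x,y,z range",np.percentile(q,[1,99],axis=0).round())
E
```

```text
time: 28.7
tool_pos: [0.479, -0.3571, 0.3527]
tool_rot: [3.137, 0.005, 1.701]
contact_force: [0.6, -0.9, 0.8]
opening: 0.0733
grip_force: 0.0
time: 29.2
tool_pos: [0.4911, -0.4566, 0.3455]
tool_rot: [-3.14, -0.003, 1.699]
contact_force: [-0.1, -0.2, 0.2]
opening: 0.0736
grip_force: 0.0
cup rim (array([ 477., -346.]), array([45., 86.]), 7.359694480895996, array([[ 449., -306.],
       [ 460., -392.],
       [ 505., -386.],
       [ 494., -301.]], dtype=float32))
white in cup px 0 (438, 242, 41, 24)
changes top: spray,pens,green,dish,othercup,bin [np.float64(8.8), np.float64(8.4), np.float64(7.2), np.float64(10.3), np.float64(26.8), np.float64(7.4)]
scene: spray,pens,green,dish,bin [np.float64(5.1), np.float64(5.5), np.float64(4.8), np.float64(6.3), np.float64(4.9)]
flap z 128.0
flap z 130.0
flap z 130.0
cup pts x,y,z range [[ 453. -389.    8.]
 [ 507. -303.   57.]]
```

```bash
python3 - <<'E'
from h import *
c=vision.get_calibration("scene"); s,e=vision.read_camera("scene"); p,d=vision.read_camera("top")
for n,a,a0 in (("scene",s,np.load("scene0.npz")["p"]),("top",p,np.load("top0.npz")["p"])):
    f=lambda i:cv2.inRange(cv2.cvtColor(i,cv2.COLOR_RGB2HSV),(0,90,20),(22,255,255))
    m=f(a)&~cv2.dilate(f(a0),np.ones((5,5),np.uint8)); k,l,st,_=cv2.connectedComponentsWithStats(m)
    print(n,[list(t) for t in st[1:] if t[4]>8 and (n=="top" or t[1]>60)])
E
```

```text
scene [[np.int32(139), np.int32(119), np.int32(7), np.int32(6), np.int32(19)], [np.int32(180), np.int32(187), np.int32(36), np.int32(29), np.int32(763)]]
top [[np.int32(439), np.int32(242), np.int32(39), np.int32(24), np.int32(710)]]
```

The only new amber/orange is the cup on the mat, plus a spot at scene (139,119), most likely the gripper's brass ring. No stray vials, so I hand in.

```bash
python3 -c "
from cell import ticket
print(ticket.hand_in())"
```

```text
the job is handed in; nothing more can be done
None
```

The orange cup is emptied into the yellow bin and stands upright and released on the blue mat, with the flap shut and the green cup, dishes, spray bottle and pens as they stood; handed in at about 29 s, with the four vials' arrival inferred from the empty cup and no strays on the bench or lid, since the cameras cannot see into the bin.

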